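Snap the lid of a parts box shut all round

ROBOT

A 6-joint arm with a two-finger parallel gripper is mounted at the origin on the work surface. World frame = base frame: x ahead of the robot, y to its left, z up, the work surface at z = 0. Lengths are in m, angles in rad, forces in N, time in s.
With the tool pointing down it reaches from about 0.425 to 0.95 m from the base axis. Payload 3.5 kg.
Tool frame: the origin (TCP) lies at the very end of the fingers, on their centre line; the grasp point (between the pads) lies 19 mm behind it; y points along the fingers, z is the direction in which the jaws open and shut, and the axes are right-handed (so a half turn about y gives the same grasp; the last joint's range is limited). The gripper opens to 85 mm and grips with 20 to 120 N. Pads are 22 mm wide; open, the fingers measure 114 mm over their backs; the gripper's body (76 mm by 85 mm) begins 54 mm behind the grasp point. The pads swing forward as they close: fully open they stand 13 mm farther back than shut.
Start: joints at [-1.447, 0.286, 1.577, -0, 1.279, -0.15], TCP at [0.183, -0.65, 0.231] pointing down, gripper open.
Joint ranges: [-2.77, 2.77], [-0.9, 2.22], [0.21, 2.48], [-1.53, 4.67], [0.24, 2.81], [-2.84, 2.84]. Speed limits (rad/s): [2.79, 2.79, 3.14, 3.14, 3.14, 3.14].

INTERFACE

Orientations are given as [roll, pitch, yaw] about the fixed x, y, z axes, in that order (R = Rz(yaw) Ry(pitch) Rx(roll)).
In Python, from station import * gives the robot as it stands. The module is installed in compiled form; this text tells all that it offers.
- The arm moves only by the tool drive_tool, never from a script. Its argument "plan" is a list of rows, each a list of 3 entries, a list of its own where there are three numbers: the turn, a rotation vector about the tool's x, y, z in rad, then the shift along the tool's x, y, z in m, then the finger opening in m, from 0 to 0.0854. In form: [[[rx, ry, rz], [x, y, z], hand], ...]. A call has 1 to 5 rows; each row is the pose to reach, as a shift and turn from the pose commanded when the call began, along the tool's axes at that moment; what a row does not reach only later rows make up. A row lasts 1/12 s, in which the tool goes at most 41.7 mm and 7.16 degrees, less where a joint would pass 70% of its speed; a pose out of reach is approached as far as the arm can. A call with a gripper value outside its range is refused whole. The fingers move at their own pace and stop on an object; "force" is the grip in N (left out, the last holds). Time passes only in rows, so rows that repeat a pose let the fingers close. It gives the time, the measured TCP pose, the force and the opening at its end, in the units of the state.
- get_obs(): the state, without advancing time (a new reading comes with each control period).
- read_camera(name): name is "side" or "top"; returns a dict with "color" (384x512x3 uint8, blue, green, red), "K" (3x3 intrinsics, pixels), "k1" (the pictures are not rectified: a ray, as slopes to the right and down, at radius r is drawn at 1 + k1 r^2 times it, then the intrinsics apply), "camera_from_world" (4x4, takes a point from world to camera coordinates). Camera axes: x right, y down, z forward; pixel columns grow to the right and rows downward; lengths in m; the calibration is good to about 2 mm. A picture is of the moment at which its call begins. There is no depth.
- close_job(): hands the job in, once; it reports no verdict.
The state is a dict: "t": time; "joint_pos": joint angles; "qd": joint speeds; "joint_efforts": joint torques, N m; "ee_pos": TCP position; "orientation": TCP orientation; "wrist_force": force on the tool from outside, world axes, zero at the start; "moment": the same for the moment, N m; "gripper_width": finger opening in m.
Only numpy, scipy, OpenCV 4.12 (cv2) and the standard library are available. Lean on these libraries where they do the work, as an engineer would, in place of code of your own. Each camera call takes 0.05 s, during which the arm holds its last target.

TASK

One parts box has its lid on, but sections of the lid's rim are still sprung up: press down each raised section with the fingertips, one after another around the box, until every section of the rim has clicked down flush. Only press: do not lift, tip or shove the box, and leave everything else on the table where it is.

Things in the scene. Friction and masses are not known exactly. Their poses are not given: they have to be found in the camera images.
- box: Parts box of cream plastic with a clip-shut lid, the only one on the table with separate rim sections; loose, filled, 2 to 3.2 kg. Outside 144 mm (own x) by 194 mm (own y), lid's top 88 mm above the table. Origin: centre of the underside; z up; +x to the 'far' rim section, +y to the 'left' one (box's own sides, turned up to 0.6 rad from the robot's x and y).
- lid_middle (a point): Centre of the lid's flat top. The lid: a fixed panel 84 mm (x) by 134 mm (y) with a fixed grip bar on its middle (18 mm in x, 70 mm in y, 14 mm high), four fixed 30 mm square corners level with it, and between the corners four hinged rim sections.
- flap_near (a joint): Lid rim section on the box's long side at -x: flap 126 mm long, 30 wide, 5 thick, hinged at its inner edge. 0 = sprung open, outer edge 13 mm above the lid's top; grows as pressed; 0.45 rad = shut, flush. Resists with about 6 N at its spot at first (a lighter touch does nothing); past 0.25 rad it snaps shut and stays; pressed less it springs back. Always open at the start.
- flap_near_spot (a point): Point on the upper face of that section ('near'), mid-length, 22 mm out from its hinge and 8 mm in from its outer edge; moves with it: 97 mm above the table when open, 88 mm when shut. A good place to press.
- flap_far (a joint): Lid rim section on the box's long side at +x: flap 126 mm long, 30 wide, 5 thick, hinged at its inner edge. 0 = sprung open, outer edge 13 mm above the lid's top; grows as pressed; 0.45 rad = shut, flush. Resists with about 6 N at its spot at first (a lighter touch does nothing); past 0.25 rad it snaps shut and stays; pressed less it springs back. Open or already shut at the start.
- flap_far_spot (a point): Point on the upper face of that section ('far'), mid-length, 22 mm out from its hinge and 8 mm in from its outer edge; moves with it: 97 mm above the table when open, 88 mm when shut. A good place to press.
- flap_left (a joint): Lid rim section on the box's short end at +y: flap 80 mm long, 30 wide, 5 thick, hinged at its inner edge. 0 = sprung open, outer edge 13 mm above the lid's top; grows as pressed; 0.45 rad = shut, flush. Resists with about 6 N at its spot at first (a lighter touch does nothing); past 0.25 rad it snaps shut and stays; pressed less it springs back. Always open at the start.
- flap_left_spot (a point): Point on the upper face of that section ('left'), mid-length, 22 mm out from its hinge and 8 mm in from its outer edge; moves with it: 97 mm above the table when open, 88 mm when shut. A good place to press.
- flap_right (a joint): Lid rim section on the box's short end at -y: flap 80 mm long, 30 wide, 5 thick, hinged at its inner edge. 0 = sprung open, outer edge 13 mm above the lid's top; grows as pressed; 0.45 rad = shut, flush. Resists with about 6 N at its spot at first (a lighter touch does nothing); past 0.25 rad it snaps shut and stays; pressed less it springs back. Open or already shut at the start.
- flap_right_spot (a point): Point on the upper face of that section ('right'), mid-length, 22 mm out from its hinge and 8 mm in from its outer edge; moves with it: 97 mm above the table when open, 88 mm when shut. A good place to press.
- open_bin: Bystander: open cream bin without lid, 140 x 190 x 85 mm, full of steel pins, 2.4 kg. Origin: centre of underside.
- screwdriver: Bystander: screwdriver lying on the table between box and bin, about 200 mm long.
- spacer: Bystander: aluminium cylinder standing upright, 28 mm across, 40 mm high. Origin: centre of underside.
- jar: Bystander: jar 60 mm across, 85 mm high, beyond the boxes. Origin: centre of underside.
- carton: Bystander: cardboard carton 90 x 120 x 70 mm, beyond the boxes. Origin: centre of underside.
- scanner: Bystander: hand-held scanner lying flat, about 170 x 55 x 26 mm, on the robot's left.
- collar: Bystander: steel collar lying flat, 60 mm across, 30 mm high, on the robot's right. Origin: centre of underside.
Things that resemble listed ones, but are neither listed nor needed, are in the scene too. What is shaped like the box but orange or yellow is not meant.

How it is judged:
By the outcome, as a careful person would: the job done as asked, in the order asked, and still so for the second after the job is handed in, with the robot touching nothing.
It also fails if it takes over 54 s, if anything falls off the work surface, if the arm or the gripper's body presses on something with over 40 N, if the wrist force passes 120 N, or if a joint passes its speed limit or range.

## Working session

There is one attempt and no reset: what is moved stays moved. The work goes in short steps, Python scripts to look and compute and a tool call to move; the robot and the scene stay as the last step left them, time stands still between calls to the robot, and variables do not carry over. Pictures are saved under pics/ and viewed, and the job is handed in when it is done.

Besides the shell and the picture viewer there is one more tool, called as name(argument=value, ...), one argument or row to a line, values as JSON. drive_tool: Moves the arm, as the interface text tells. Its arguments: {"type":"object","properties":{"plan":{"type":"array","items":{"type":"array"}},"force":{"type":"number"}},"required":["plan"]}

```bash
mkdir -p pics
python3 - <<'E'
from station import *
import cv2
for n in("side","top"):
    c=read_camera(n); cv2.imwrite(f"pics/{n}0.png",c["color"]); print(n,c["K"].tolist(),c["k1"],c["camera_from_world"].round(4).tolist())
o=get_obs()
for k,v in o.items(): print(k,v)
E
```

```text
side [[452.70336551720817, 0.0, 254.00264495346937], [0.0, 452.70336551720817, 198.7206431149891], [0.0, 0.0, 1.0]] -0.04583760097698115 [[0.9874, -0.1575, -0.0134, -0.5057], [-0.093, -0.5108, -0.8547, 0.1209], [0.1277, 0.8452, -0.519, 1.3734], [0.0, 0.0, 0.0, 1.0]]
top [[380.7361419099526, 0.0, 257.0788995015253], [0.0, 380.7361419099526, 198.1995463895327], [0.0, 0.0, 1.0]] -0.10878978138419297 [[0.022, -0.9997, -0.01, 0.0005], [-0.992, -0.0206, -0.1249, 0.523], [0.1246, 0.0127, -0.9921, 1.1648], [0.0, 0.0, 0.0, 1.0]]
t 0.1
joint_pos [-1.44700116e+00  2.87100552e-01  1.57803275e+00  1.95468353e-05
  1.27861290e+00 -1.50040685e-01]
qd [ 0.00184428 -0.00029973 -0.00271801 -0.00120163 -0.00092716 -0.00055404]
joint_efforts [ 5.67654624e-04 -4.07297051e+01 -2.93699080e+01 -1.54668815e-04
  3.41207917e-03 -1.01693408e-05]
ee_pos [ 0.18246987 -0.64924926  0.23006869]
orientation [-1.57292288e+00  3.40404688e-04 -2.86776281e+00]
wrist_force [-0.12681567 -0.05142815  0.21288664]
moment [ 0.00242755 -0.01238831 -0.02160464]
gripper_width 0.08556256377390685
```

View pics/side0.png

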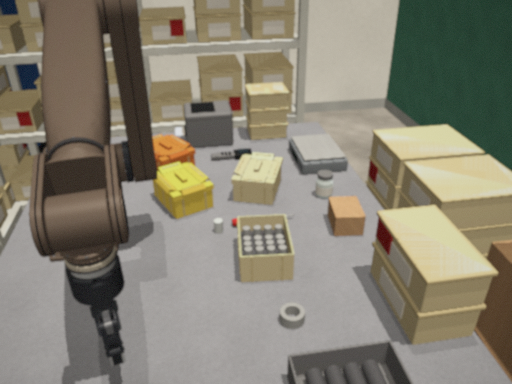

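View pics/top0.png

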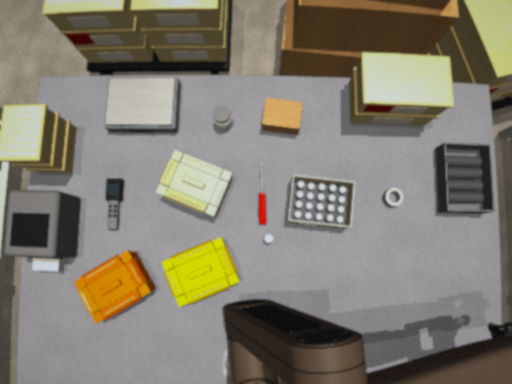

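The side view shows the cream lidded box at about (257,177). In the top view it is at (195,183), with the yellow lookalike at (200,272) and the orange one at (115,285). I'll zoom in on it.

Run:
```python
import cv2,numpy as np
t=cv2.imread("pics/top0.png")[140:225,145:245]; s=cv2.imread("pics/side0.png")[140:210,220:295]
cv2.imwrite("pics/topz.png",cv2.resize(t,None,fx=7,fy=7,interpolation=cv2.INTER_CUBIC)); cv2.imwrite("pics/sidez.png",cv2.resize(s,None,fx=8,fy=8,interpolation=cv2.INTER_CUBIC))
```

```text
(no output)
```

View pics/topz.png

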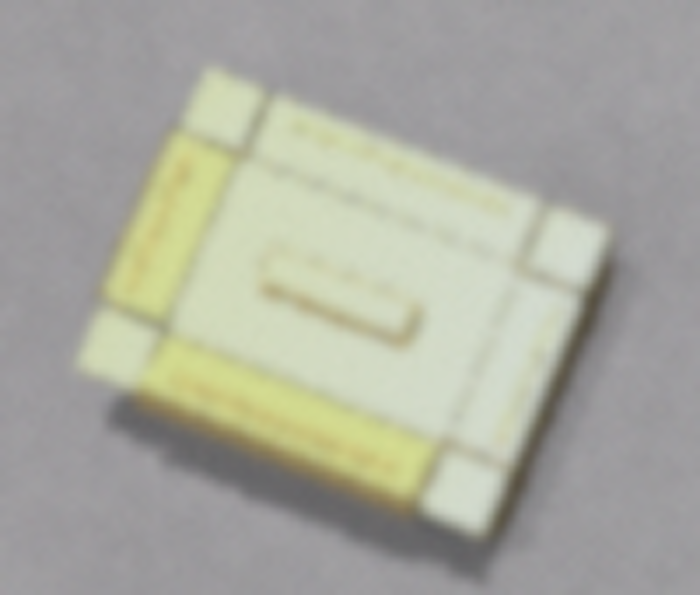

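View pics/sidez.png

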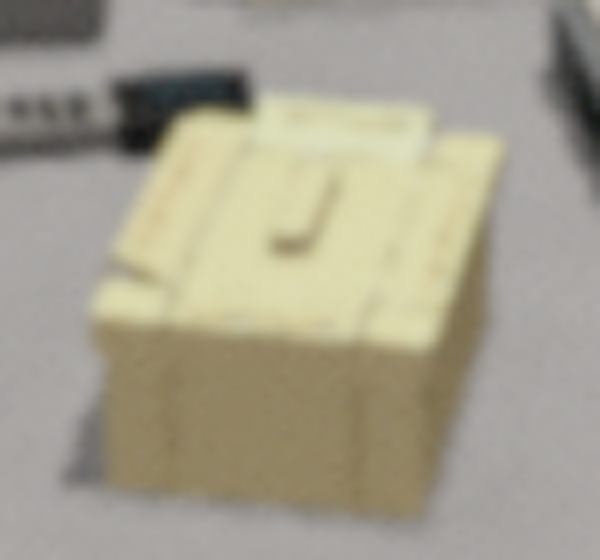

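In the zoomed top view, the near rim (bottom edge) and left rim (left edge) are shaded as tilted and stick up in the side view too. Far and right look flush. Lid corners in the zoom are at (208,66), (610,225), (490,538) and (80,368). Next I fit the pose and measure the rim shades.

```bash
cat > h.py <<'E'
import numpy as np,cv2
from scipy.spatial.transform import Rotation as R
def und(c,px):
    d=np.array([c["k1"],0,0,0,0.]); return cv2.undistortPoints(np.array(px,float).reshape(-1,1,2),c["K"],d).reshape(-1,2)
def ray(c,px,z):
    M=c["camera_from_world"]; n=und(c,px); d=np.c_[n,np.ones(len(n))]@M[:3,:3]; o=-M[:3,:3].T@M[:3,3]
    return o+d*((z-o[2])/d[:,2])[:,None]
def proj(c,P):
    M=c["camera_from_world"]; return cv2.projectPoints(np.array(P,float).reshape(-1,1,3),cv2.Rodrigues(M[:3,:3])[0],M[:3,3],c["K"],np.array([c["k1"],0,0,0,0.]))[0].reshape(-1,2)
def fit(P):  # corners order far-left, far-right, near-right, near-left -> centre,yaw
    L=np.array([[.072,.097],[.072,-.097],[-.072,-.097],[-.072,.097]])
    a=L;b=P[:,:2];m=b.mean(0);H=a.T@(b-m);yaw=np.arctan2(H[0,1]-H[1,0],H[0,0]+H[1,1])
    Rm=np.array([[np.cos(yaw),-np.sin(yaw)],[np.sin(yaw),np.cos(yaw)]]); return m,yaw,(b-m)@Rm-L
E
python3 - <<'E'
from station import *
from h import *
c=read_camera("top"); s=read_camera("side")
z=np.array([[208,66],[610,225],[490,538],[80,368]]); px=(z+.5)/7-.5+[145,140]
m,y,e=fit(ray(c,px,.088)); print("top",m,y,(e*1e3).round(1).tolist())
zs=np.array([[505,137],[432,350],[92,318]]); ps=(zs+.5)/8-.5+[220,140]
P=ray(s,ps,.088);print("side corners FR,NR?:",P.round(4).tolist())
Rm=np.array([[np.cos(y),-np.sin(y)],[np.sin(y),np.cos(y)]])
W=lambda x,yy,zz:np.r_[m+Rm@[x,yy],zz]
names=dict(near=(-.064,0),far=(.064,0),left=(0,.089),right=(0,-.089))
for n,(a,b) in names.items():
    sh=W(a,b,.088); print(n,sh.round(4))
    for cam,nm in((c,"top"),(s,"side")):
        u=proj(cam,[W(a*.88,b*.9,.088)])[0]; i=u.round().astype(int); print("  ",nm,i,cam["color"][i[1]-1:i[1]+2,i[0]-1:i[0]+2].mean((0,1)).round())
u=proj(c,[W(.03,.03,.088)])[0].round().astype(int); print("panel",c["color"][u[1],u[0]])
img=c["color"].copy(); 
big=cv2.resize(img[140:225,145:245],None,fx=7,fy=7,interpolation=cv2.INTER_CUBIC)
def d(big,cam,P,off,f,col):
    q=(proj(cam,P)-off+.5)*f-.5; cv2.polylines(big,[q.round().astype(int)],True,col,1)
for a,b in((.072,.097),(.042,.067),(.009,.035)):
    d(big,c,[W(a,b,.088),W(a,-b,.088),W(-a,-b,.088),W(-a,b,.088)],[145,140],7,(0,0,255))
cv2.imwrite("pics/ov.png",big)
big=cv2.resize(s["color"][140:210,220:295],None,fx=8,fy=8,interpolation=cv2.INTER_CUBIC)
for a,b in((.072,.097),(.042,.067),(.009,.035)):
    d(big,s,[W(a,b,.088),W(a,-b,.088),W(-a,-b,.088),W(-a,b,.088)],[220,140],8,(0,0,255))
cv2.imwrite("pics/ovs.png",big)
E
```

```text
top [0.56122675 0.20343411] -0.35596019407115154 [[0.7, 0.1], [-0.5, 2.1], [-1.2, -1.3], [0.9, -0.9]]
side corners FR,NR?: [[0.661, 0.267, 0.088], [0.5904, 0.0799, 0.088], [0.4575, 0.1319, 0.088]]
near [0.5012 0.2257 0.088 ]
   top [187 199] [139. 212. 208.]
   side [243 166] [170. 213. 220.]
far [0.6212 0.1811 0.088 ]
   top [201 165] [184. 213. 207.]
   side [274 168] [167. 211. 216.]
left [0.5922 0.2869 0.088 ]
   top [170 173] [147. 216. 209.]
   side [263 157] [184. 219. 218.]
right [0.5302 0.12   0.088 ]
   top [218 192] [201. 216. 209.]
   side [254 178] [169. 212. 217.]
panel [189 217 209]
```

View pics/ov.png

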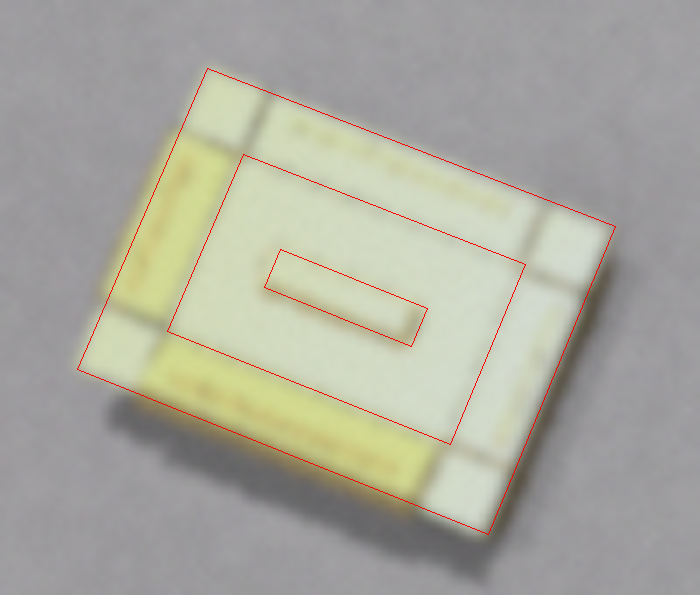

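View pics/ovs.png

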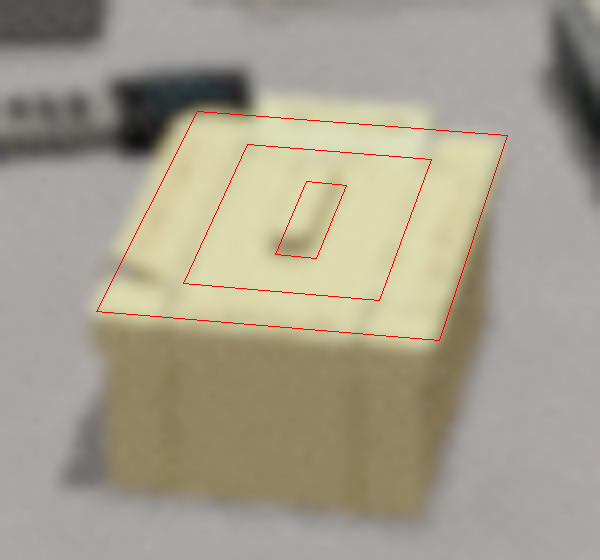

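The model outline matches in both views to about 3 mm. The box is at (0.561, 0.203) with yaw −0.356. Near and left are raised; far and right are flush. Next is a helper to turn world targets into tool-axis rows.

```bash
cat >> h.py <<'E'
def tool(pos,yaw,o,dyaw_max=9):
    Ro=R.from_euler("xyz",o["orientation"]); p=np.array(pos)-o["ee_pos"]
    Rt=R.from_euler("xyz",[-np.pi/2,0,yaw]); 
    return (Ro.inv()*Rt).as_rotvec(), Ro.inv().apply(p)
E
python3 - <<'E'
from station import *
from h import *
o=get_obs()
# way points along arc, chained calls (ideal)
ps=np.array([.183,-.65,.231]);a0=np.arctan2(ps[1],ps[0]);r0=np.hypot(ps[0],ps[1]); t=np.array([.501,.226]);a1=np.arctan2(t[1],t[0]);r1=np.hypot(*t)
y0,y1=-2.868,-.356; N=6
cur=dict(ee_pos=ps,orientation=[-np.pi/2,0,y0])
for k in range(1,N+1):
    for j in range(1,6):
        f=(k-1+j/5)/N; a=a0+f*(a1-a0); r=r0+f*(r1-r0); P=np.array([r*np.cos(a),r*np.sin(a),.231-.09*f]); y=y0+f*(y1-y0)
        rv,s=tool(P,y,cur); print(k,rv.round(3),s.round(3))
    cur=dict(ee_pos=P,orientation=[-np.pi/2,0,y])
E
```

```text
1 [ 0.    -0.084  0.   ] [-0.038  0.003 -0.005]
1 [ 0.    -0.167  0.   ] [-0.076  0.006 -0.013]
1 [-0.    -0.251  0.   ] [-0.113  0.009 -0.022]
1 [ 0.    -0.335  0.   ] [-0.15   0.012 -0.034]
1 [ 0.    -0.419  0.   ] [-0.185  0.015 -0.048]
2 [ 0.    -0.084  0.   ] [-0.038  0.003 -0.   ]
2 [-0.    -0.167  0.   ] [-0.075  0.006 -0.003]
2 [ 0.    -0.251  0.   ] [-0.112  0.009 -0.007]
2 [-0.    -0.335  0.   ] [-0.148  0.012 -0.014]
2 [-0.    -0.419  0.   ] [-0.184  0.015 -0.023]
3 [ 0.    -0.084 -0.   ] [-0.036  0.003  0.004]
3 [ 0.    -0.167 -0.   ] [-0.072  0.006  0.007]
3 [ 0.    -0.251  0.   ] [-0.108  0.009  0.007]
3 [ 0.    -0.335  0.   ] [-0.144  0.012  0.005]
3 [-0.    -0.419 -0.   ] [-0.179  0.015  0.001]
4 [ 0.    -0.084  0.   ] [-0.034  0.003  0.009]
4 [ 0.    -0.167  0.   ] [-0.069  0.006  0.015]
4 [ 0.    -0.251  0.   ] [-0.103  0.009  0.02 ]
4 [ 0.    -0.335  0.   ] [-0.137  0.012  0.022]
4 [-0.    -0.419 -0.   ] [-0.172  0.015  0.023]
5 [ 0.    -0.084  0.   ] [-0.032  0.003  0.012]
5 [ 0.    -0.167  0.   ] [-0.064  0.006  0.023]
5 [ 0.    -0.251  0.   ] [-0.096  0.009  0.032]
5 [ 0.    -0.335  0.   ] [-0.129  0.012  0.038]
5 [ 0.    -0.419  0.   ] [-0.162  0.015  0.043]
6 [ 0.    -0.084  0.   ] [-0.029  0.003  0.016]
6 [-0.    -0.167  0.   ] [-0.058  0.006  0.03 ]
6 [ 0.    -0.251  0.   ] [-0.088  0.009  0.042]
6 [-0.    -0.335  0.   ] [-0.119  0.012  0.052]
6 [-0.    -0.419  0.   ] [-0.149  0.015  0.061]
```

drive_tool(
  plan=[
    [[0,-0.084,0],[-0.038,0,-0.005],0],
    [[0,-0.167,0],[-0.076,0,-0.013],0],
    [[0,-0.251,0],[-0.113,0,-0.022],0],
    [[0,-0.335,0],[-0.15,0,-0.034],0],
    [[0,-0.419,0],[-0.185,0,-0.048],0],
  ],
  force=40,
)

```text
t: 0.62
ee_pos: [0.3491, -0.5526, 0.231]
orientation: [-1.571, 0.0, -2.445]
wrist_force: [0.2, -0.8, -0.4]
gripper_width: 0.0255
```

drive_tool(
  plan=[
    [[0,-0.084,0],[-0.038,0,0],0],
    [[0,-0.167,0],[-0.075,0,-0.003],0],
    [[0,-0.251,0],[-0.112,0,-0.007],0],
    [[0,-0.335,0],[-0.148,0,-0.014],0],
    [[0,-0.419,0],[-0.184,0,-0.023],0],
  ],
)

```text
t: 1.03
ee_pos: [0.4756, -0.4169, 0.2311]
orientation: [-1.571, 0.0, -2.026]
wrist_force: [0.0, -0.2, 0.3]
gripper_width: -0.0002
```

drive_tool(
  plan=[
    [[0,-0.084,0],[-0.036,0,0.004],0],
    [[0,-0.167,0],[-0.072,0,0.007],0],
    [[0,-0.251,0],[-0.108,0,0.007],0],
    [[0,-0.335,0],[-0.144,0,0.005],0],
    [[0,-0.419,0],[-0.179,0,0.001],0],
  ],
)

```text
t: 1.45
ee_pos: [0.5554, -0.2566, 0.2311]
orientation: [-1.571, 0.0, -1.607]
wrist_force: [0.4, -0.4, 0.4]
gripper_width: -0.0002
```

drive_tool(
  plan=[
    [[0,-0.084,0],[-0.034,0,0.009],0],
    [[0,-0.167,0],[-0.069,0,0.015],0],
    [[0,-0.251,0],[-0.103,0,0.02],0],
    [[0,-0.335,0],[-0.137,0,0.022],0],
    [[0,-0.419,0],[-0.172,0,0.023],0],
  ],
)

```text
t: 1.87
ee_pos: [0.5847, -0.0858, 0.2311]
orientation: [-1.571, 0.0, -1.188]
wrist_force: [0.5, 0.0, -0.3]
gripper_width: 0.0001
```

drive_tool(
  plan=[
    [[0,-0.084,0],[-0.032,0,0.012],0],
    [[0,-0.167,0],[-0.064,0,0.023],0],
    [[0,-0.251,0],[-0.096,0,0.032],0],
    [[0,-0.335,0],[-0.129,0,0.038],0],
    [[0,-0.419,0],[-0.162,0,0.043],0],
  ],
)

```text
t: 2.28
ee_pos: [0.5641, 0.0807, 0.2311]
orientation: [-1.571, 0.0, -0.769]
wrist_force: [0.8, 0.2, -0.4]
gripper_width: -0.0002
```

Run:
```python
from station import *
from h import *
o=get_obs(); print(*[x.round(3) for x in tool([.503,.225,.13],-.356,o)])
```

```text
[ 0.    -0.413 -0.   ] [-0.144  0.101  0.061]
```

drive_tool(
  plan=[
    [[0,-0.083,0],[-0.029,0.01,0.012],0],
    [[0,-0.166,0],[-0.058,0.025,0.024],0],
    [[0,-0.25,0],[-0.086,0.045,0.037],0],
    [[0,-0.333,0],[-0.115,0.065,0.049],0],
    [[0,-0.413,0],[-0.144,0.085,0.061],0],
  ],
)

```text
t: 2.7
ee_pos: [0.5033, 0.2245, 0.1457]
orientation: [-1.57, -0.001, -0.356]
wrist_force: [0.8, -0.2, 0.3]
gripper_width: 0.0002
```

drive_tool(
  plan=[
    [[0,0,0],[0,0.01,0],0],
    [[0,0,0],[0,0.016,0],0],
    [[0,0,0],[0,0.016,0],0],
  ],
)

```text
t: 2.95
ee_pos: [0.5033, 0.2228, 0.1288]
orientation: [-1.573, 0.002, -0.36]
wrist_force: [-0.1, -0.5, -0.1]
gripper_width: -0.0003
```

Run:
```python
from station import *
from h import *
o=get_obs(); print(*[x.round(4) for x in tool([.503,.225,.13],-.356,o)])
for n,r in(("top",(130,235,135,255)),("side",(80,220,190,340))):
    c=read_camera(n)["color"][r[0]:r[1],r[2]:r[3]]; cv2.imwrite(f"pics/a_{n}.png",cv2.resize(c,None,fx=4,fy=4,interpolation=cv2.INTER_CUBIC))
```

```text
[ 0.0019 -0.004  -0.0022] [-0.001  -0.0012  0.002 ]
```

View pics/a_side.png

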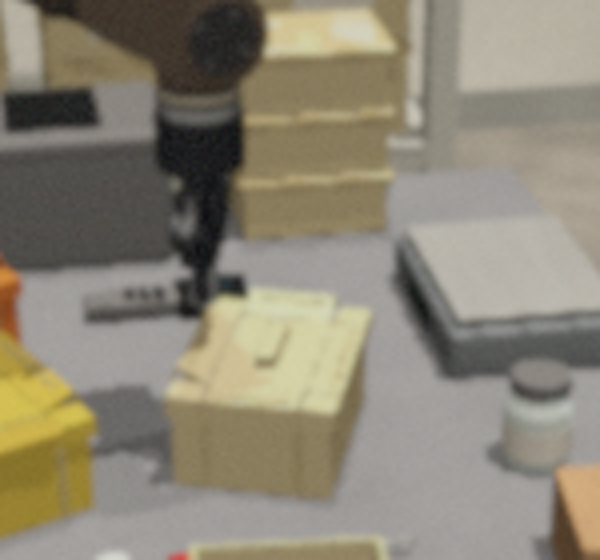

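View pics/a_top.png

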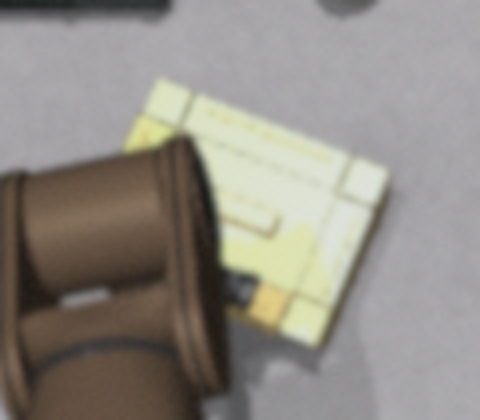

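The fingers are over the near flap; in the side zoom the tip is at about (200,312). Pressing gently now.

drive_tool(
  plan=[
    [[0,0,0],[0,0.008,0.001],0],
    [[0,0,0],[0,0.016,0.001],0],
    [[0,0,0],[0,0.024,0.001],0],
    [[0,0,0],[0,0.03,0.001],0],
    [[0,0,0],[0,0.034,0.001],0],
  ],
)

```text
t: 3.47
ee_pos: [0.5056, 0.2239, 0.0985]
orientation: [-1.571, -0.001, -0.36]
wrist_force: [-5.2, -3.9, 19.8]
gripper_width: 0.0
```

drive_tool(
  plan=[
    [[0,0,0],[0,0.003,0],0],
    [[0,0,0],[0,0.006,0],0],
    [[0,0,0],[0,0.006,0],0],
  ],
)

```text
t: 3.72
ee_pos: [0.509, 0.2241, 0.0968]
orientation: [-1.568, -0.008, -0.359]
wrist_force: [-2.9, -4.6, 23.2]
gripper_width: -0.0003
```

Run:
```python
from station import *
from h import *
o=get_obs(); print(o["ee_pos"],o["wrist_force"],o["moment"])
im=[]
for n,r in(("top",(140,225,145,245)),("side",(130,215,210,300))):
    c=read_camera(n)["color"][r[0]:r[1],r[2]:r[3]]; cv2.imwrite(f"pics/b_{n}.png",cv2.resize(c,None,fx=6,fy=6,interpolation=cv2.INTER_CUBIC))
```

```text
[0.50896659 0.22409818 0.09679751] [-2.86593387 -4.59408374 23.16565267] [-0.66324175  0.69839809  0.01619102]
```

View pics/b_side.png

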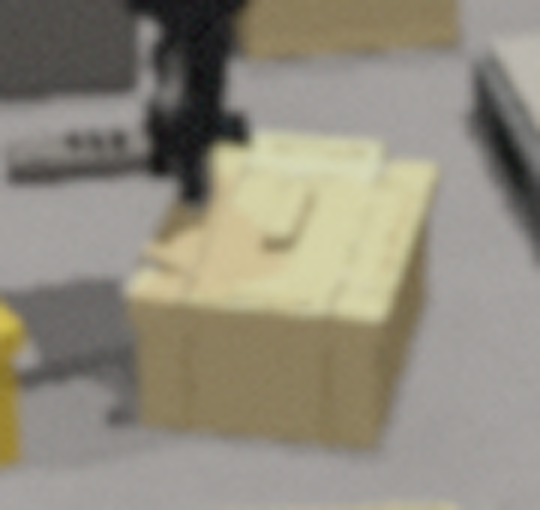

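View pics/b_top.png

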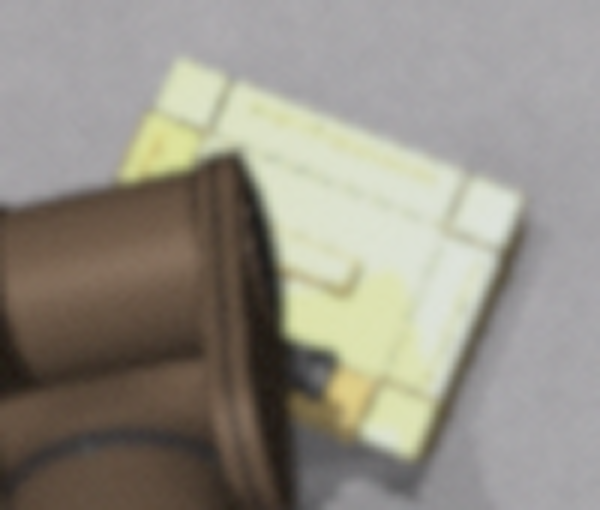

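drive_tool(
  plan=[
    [[0,0,0],[0,0,0],0],
    [[0,0,0],[0,0,0],0],
    [[0,0,0],[0,0,0],0],
  ],
)

```text
t: 4.07
ee_pos: [0.509, 0.2241, 0.0969]
orientation: [-1.568, -0.009, -0.359]
wrist_force: [-2.9, -4.3, 23.2]
gripper_width: 0.0001
```

Run:
```python
from station import *
from h import *
o=get_obs(); print(o["ee_pos"],o["wrist_force"],o["moment"],o["orientation"])
m=np.array([.5612,.2034]);y=-.356
Rm=np.array([[np.cos(y),-np.sin(y)],[np.sin(y),np.cos(y)]])
print("box frame",Rm.T@(o["ee_pos"][:2]-m))
W=lambda x,yy,zz:np.r_[m+Rm@[x,yy],zz]
off={"top":(145,140),"side":(210,130)}
for n in off:
    c=read_camera(n); f=6
    big=cv2.resize(c["color"][off[n][1]:off[n][1]+85,off[n][0]:off[n][0]+100],None,fx=f,fy=f,interpolation=cv2.INTER_CUBIC)
    q=lambda P:((proj(c,P)-off[n]+.5)*f-.5).round().astype(int)
    for a,b in((.072,.097),(.042,.067)): cv2.polylines(big,[q([W(a,b,.088),W(a,-b,.088),W(-a,-b,.088),W(-a,b,.088)])],True,(0,0,255),1)
    cv2.polylines(big,[q([W(-.042,.063,.088),W(-.069,.063,.101),W(-.069,-.063,.101),W(-.042,-.063,.088)])],True,(255,0,0),1)
    cv2.circle(big,tuple(int(v) for v in q([o["ee_pos"]])[0]),4,(0,255,0),1)
    cv2.imwrite(f"pics/c_{n}.png",big)
```

```text
[0.50898818 0.22406859 0.09687912] [-2.94138796 -4.34759003 23.21196368] [-0.65997017  0.74438656  0.06503892] [-1.56777353 -0.00852491 -0.35916526]
box frame [-0.05614163  0.00117537]
```

View pics/c_side.png

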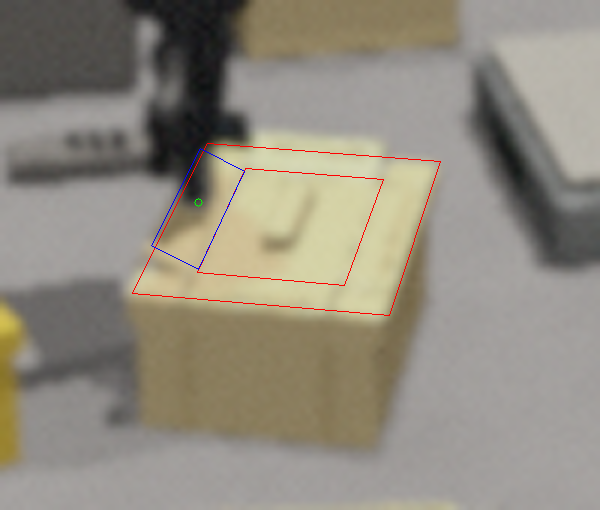

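View pics/c_top.png

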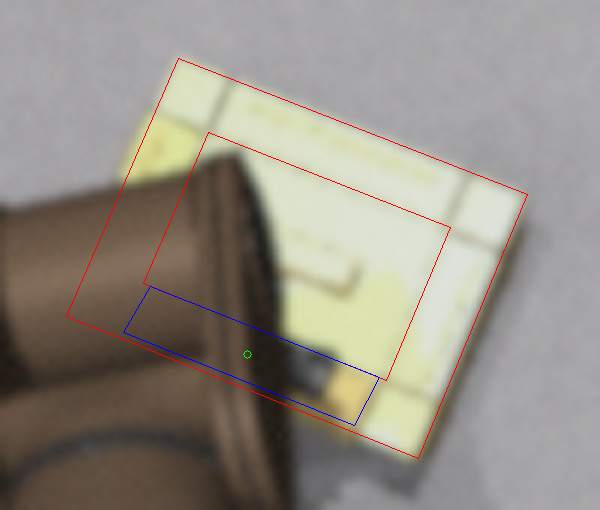

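The tip slid inward along the slope: it is at box x −0.056, which is poor leverage, and 23 N hasn't snapped the flap. I'll lift, shift outward so the flat tip bears on the flap's outer edge, and press again.

drive_tool(
  plan=[
    [[0,0,0],[0,-0.012,0],0],
    [[0,0,0],[0,-0.022,0],0],
    [[0,0,0],[-0.004,-0.022,0],0],
    [[0,0,0],[-0.006,-0.022,0],0],
    [[0,0,0],[-0.006,-0.022,0],0],
  ],
)

```text
t: 4.58
ee_pos: [0.4974, 0.2263, 0.1109]
orientation: [-1.572, 0.002, -0.359]
wrist_force: [-1.4, -0.4, -0.3]
gripper_width: 0.0004
```

```bash
cat >> h.py <<'E'
m=np.array([.5612,.2034]);y=-.356
Rm=np.array([[np.cos(y),-np.sin(y)],[np.sin(y),np.cos(y)]])
W=lambda x,yy,zz:np.r_[m+Rm@[x,yy],zz]
def rep(o):
    print("box frame mm",(Rm.T@(o["ee_pos"][:2]-m)*1e3).round(1),"z",(o["ee_pos"][2]*1e3).round(1),"F",o["wrist_force"].round(1),"M",o["moment"].round(2),o["orientation"].round(3))
E
python3 - <<'E'
from station import *
from h import *
rep(get_obs())
for n,r in(("side",(130,215,210,300)),):
    c=read_camera(n)["color"][r[0]:r[1],r[2]:r[3]]; cv2.imwrite(f"pics/d_{n}.png",cv2.resize(c,None,fx=6,fy=6,interpolation=cv2.INTER_CUBIC))
E
```

```text
box frame mm [-67.8  -0.8] z 110.9 F [-1.4 -0.4 -0.3] M [0.02 0.02 0.05] [-1.572  0.002 -0.359]
```

View pics/d_side.png

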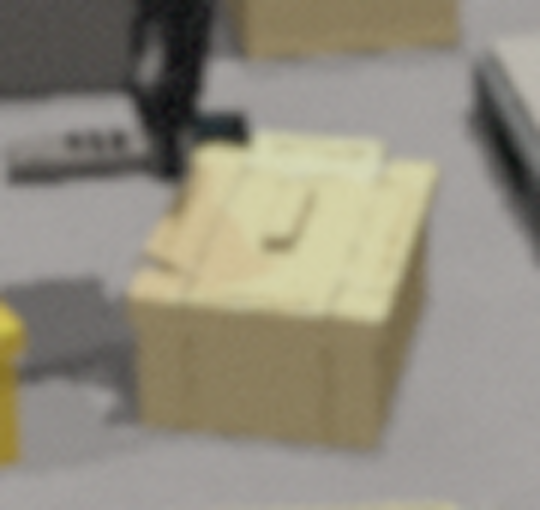

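Near still stands open (edge at about (165,235)). The tip is now over its outer part, so I press here.

drive_tool(
  plan=[
    [[0,0,0],[0,0.006,0],0],
    [[0,0,0],[0,0.011,0],0],
    [[0,0,0],[0,0.015,0],0],
    [[0,0,0],[0,0.018,0],0],
    [[0,0,0],[0,0.021,0],0],
  ],
)

```text
t: 5.05
ee_pos: [0.4997, 0.2272, 0.0959]
orientation: [-1.57, 0.001, -0.36]
wrist_force: [-1.5, 0.4, 4.1]
gripper_width: -0.0
```

Run:
```python
from station import *
from h import *
rep(get_obs())
```

```text
box frame mm [-65.9   0.9] z 95.9 F [-1.5  0.4  4.1] M [0.06 0.45 0.02] [-1.57e+00  1.00e-03 -3.60e-01]
```

drive_tool(
  plan=[
    [[0,0,0],[0,0.002,0],0],
    [[0,0,0],[0,0.004,0],0],
    [[0,0,0],[0,0.004,0],0],
  ],
)

```text
t: 5.3
ee_pos: [0.499, 0.2264, 0.0877]
orientation: [-1.571, 0.001, -0.36]
wrist_force: [-3.2, 0.3, 8.1]
gripper_width: -0.0003
```

Run:
```python
from station import *
from h import *
rep(get_obs())
```

```text
box frame mm [-66.3  -0.1] z 87.7 F [-3.2  0.3  8.1] M [0.03 0.37 0.02] [-1.571e+00  1.000e-03 -3.600e-01]
```

drive_tool(
  plan=[
    [[0,0,0],[0,-0.012,0],0],
    [[0,0,0],[0,-0.035,0],0],
    [[0,0,0],[0,-0.05,0],0],
    [[0,0,0],[0,-0.05,0],0],
  ],
)

```text
t: 5.63
ee_pos: [0.501, 0.2267, 0.1405]
orientation: [-1.567, -0.005, -0.36]
wrist_force: [1.4, -0.2, 0.4]
gripper_width: 0.0001
```

Run:
```python
from station import *
from h import *
o=get_obs();rep(o); print(*[v.round(4) for v in tool(W(0,.091,.125),-.356,o)])
for n,r in(("side",(130,215,210,300)),("top",(140,225,145,245))):
    c=read_camera(n)["color"][r[0]:r[1],r[2]:r[3]]; cv2.imwrite(f"pics/e_{n}.png",cv2.resize(c,None,fx=6,fy=6,interpolation=cv2.INTER_CUBIC))
```

```text
box frame mm [-64.6   0.9] z 140.5 F [ 1.4 -0.2  0.4] M [ 0.06 -0.04 -0.01] [-1.567 -0.005 -0.36 ]
[-0.0033 -0.0039  0.005 ] [0.0642 0.0161 0.0903]
```

View pics/e_side.png

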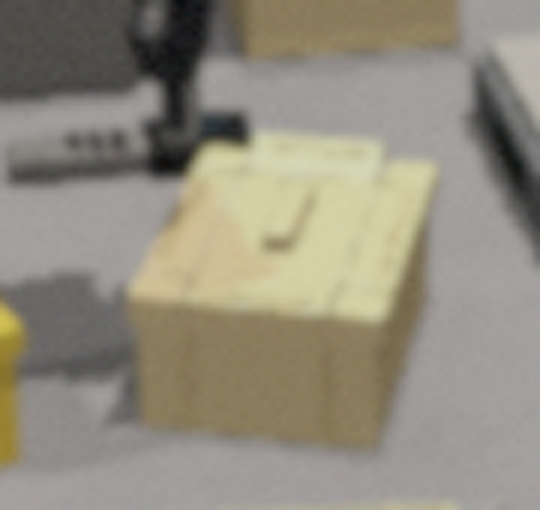

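View pics/e_top.png

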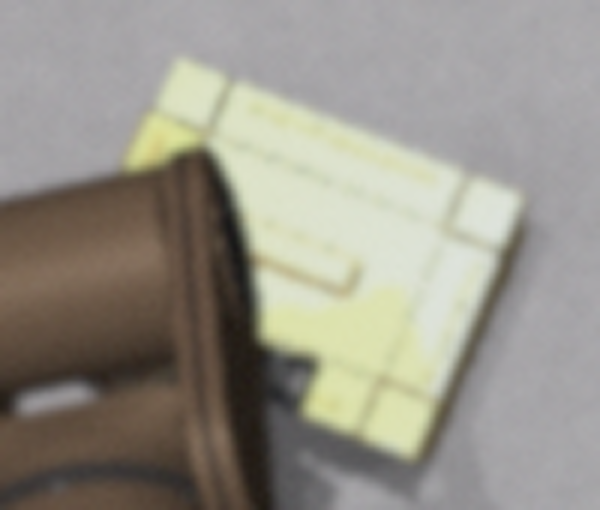

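Near is now flush, with no step at its corners, and the box hasn't moved. Now the left flap.

drive_tool(
  plan=[
    [[0,0,0],[0.02,0,0.028],0],
    [[0,0,0],[0.04,0,0.056],0],
    [[0,0,0],[0.06,0,0.084],0],
    [[0,0,0],[0.066,0.008,0.091],0],
    [[0,0,0],[0.066,0.012,0.091],0],
  ],
)

```text
t: 6.15
ee_pos: [0.5933, 0.2887, 0.1224]
orientation: [-1.572, 0.002, -0.359]
wrist_force: [-1.2, -0.6, -0.4]
gripper_width: 0.0001
```

drive_tool(
  plan=[
    [[0,0,0],[0,0,0],0],
    [[0,0,0],[0,0,0],0],
    [[0,0,0],[0,0,0],0],
  ],
)

```text
t: 6.4
ee_pos: [0.5914, 0.2876, 0.1244]
orientation: [-1.572, 0.002, -0.36]
wrist_force: [-0.3, -0.4, -0.4]
gripper_width: 0.0003
```

Run:
```python
from station import *
from h import *
o=get_obs();rep(o); print(*[v.round(4) for v in tool(W(0,.091,.11),-.356,o)])
for n,r in(("side",(120,205,210,300)),):
    c=read_camera(n)["color"][r[0]:r[1],r[2]:r[3]]; cv2.imwrite(f"pics/f_{n}.png",cv2.resize(c,None,fx=6,fy=6,interpolation=cv2.INTER_CUBIC))
```

```text
box frame mm [-1.  89.5] z 124.4 F [-0.3 -0.4 -0.4] M [ 0.05 -0.01  0.07] [-1.572  0.002 -0.36 ]
[ 0.0013 -0.0041 -0.0017] [0.001  0.0144 0.0016]
```

View pics/f_side.png

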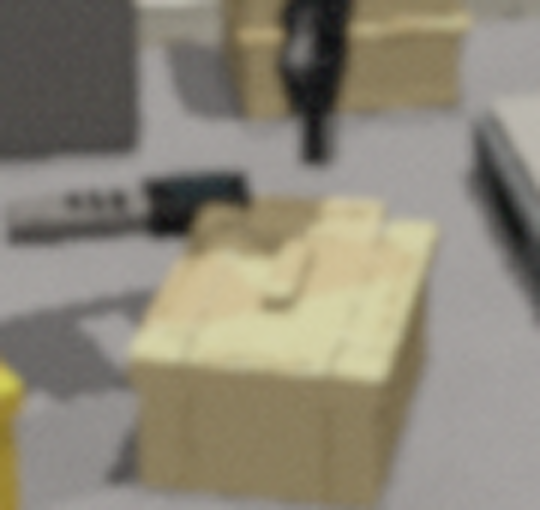

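The tip (315,160) is above the middle of the left flap. Nudging it 3 mm outward and pressing.

drive_tool(
  plan=[
    [[0,0,0],[0,0.008,0.003],0],
    [[0,0,0],[0,0.016,0.003],0],
    [[0,0,0],[0,0.022,0.003],0],
    [[0,0,0],[0,0.027,0.003],0],
    [[0,0,0],[0,0.03,0.003],0],
  ],
)

```text
t: 6.87
ee_pos: [0.594, 0.2917, 0.0985]
orientation: [-1.57, 0.001, -0.36]
wrist_force: [-2.6, 1.9, 5.5]
gripper_width: 0.0001
```

drive_tool(
  plan=[
    [[0,0,0],[0,0.003,0],0],
    [[0,0,0],[0,0.006,0],0],
    [[0,0,0],[0,0.009,0],0],
    [[0,0,0],[0,0.009,0],0],
  ],
)

```text
t: 7.2
ee_pos: [0.5941, 0.291, 0.0876]
orientation: [-1.571, -0.0, -0.36]
wrist_force: [-2.8, -0.7, 9.2]
gripper_width: -0.0
```

Run:
```python
from station import *
from h import *
rep(get_obs())
```

```text
box frame mm [ 0.3 93.6] z 87.6 F [-2.8 -0.7  9.2] M [-0.11  0.39  0.01] [-1.571 -0.    -0.36 ]
```

Down to 87.6 mm. I lift and swing clear for an unobstructed check.

drive_tool(
  plan=[
    [[0,0,0],[0,-0.012,0],0],
    [[0,0,0],[0,-0.04,0],0],
    [[0,0,0],[0,-0.08,0],0],
    [[0,0,0],[0,-0.12,0],0],
    [[0,0,0],[0,-0.12,0],0],
  ],
)

```text
t: 7.62
ee_pos: [0.598, 0.2923, 0.2168]
orientation: [-1.561, -0.013, -0.36]
wrist_force: [1.0, 1.1, 2.6]
gripper_width: 0.0001
```

drive_tool(
  plan=[
    [[0,0,0],[0,0,-0.04],0],
    [[0,0,0],[0,0,-0.08],0],
    [[0,0,0],[0,0,-0.12],0],
    [[0,0,0],[0,0,-0.16],0],
    [[0,0,0],[0,0,-0.2],0],
  ],
)

```text
t: 8.03
ee_pos: [0.5219, 0.1023, 0.2055]
orientation: [-1.572, 0.001, -0.359]
wrist_force: [0.9, -0.7, 0.9]
gripper_width: -0.0
```

drive_tool(
  plan=[
    [[0,0,0],[0,0,-0.04],0],
    [[0,0,0],[0,0,-0.08],0],
    [[0,0,0],[0,0,-0.12],0],
    [[0,0,0],[0,0,-0.16],0],
    [[0,0,0],[0,0,-0.2],0],
  ],
)

```text
t: 8.45
ee_pos: [0.4514, -0.0848, 0.2058]
orientation: [-1.571, 0.001, -0.359]
wrist_force: [0.2, -0.3, -1.3]
gripper_width: -0.0003
```

drive_tool(
  plan=[
    [[0,0,0],[0.01,0,-0.04],0],
    [[0,0,0],[0.02,0,-0.08],0],
    [[0,0,0],[0.04,0,-0.12],0],
    [[0,0,0],[0.05,0,-0.12],0],
    [[0,0,0],[0.05,0,-0.12],0],
  ],
)

```text
t: 8.87
ee_pos: [0.4575, -0.2162, 0.206]
orientation: [-1.571, -0.0, -0.364]
wrist_force: [-0.1, -0.3, -1.4]
gripper_width: -0.0003
```

Run:
```python
from station import *
from h import *
rep(get_obs())
for n,r in(("side",(130,215,210,300)),("top",(140,225,145,245))):
    i=read_camera(n)["color"]; cv2.imwrite(f"pics/gf_{n}.png",i); c=i[r[0]:r[1],r[2]:r[3]]; cv2.imwrite(f"pics/g_{n}.png",cv2.resize(c,None,fx=6,fy=6,interpolation=cv2.INTER_CUBIC))
```

```text
box frame mm [  49.  -429.4] z 206.0 F [-0.1 -0.3 -1.4] M [-0.    0.03 -0.04] [-1.571 -0.    -0.364]
```

View pics/g_side.png

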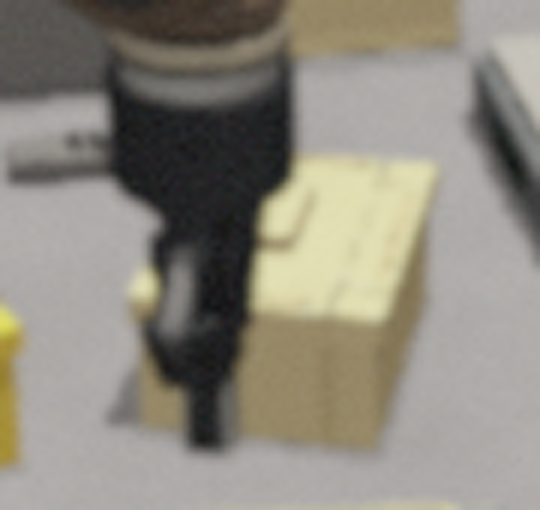

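View pics/g_top.png

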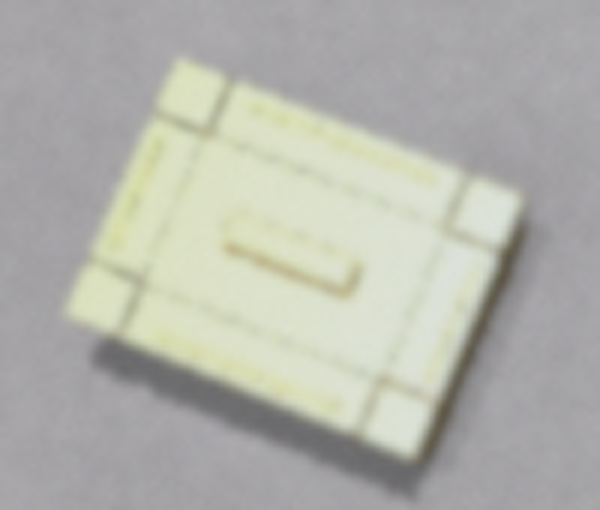

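View pics/gf_top.png

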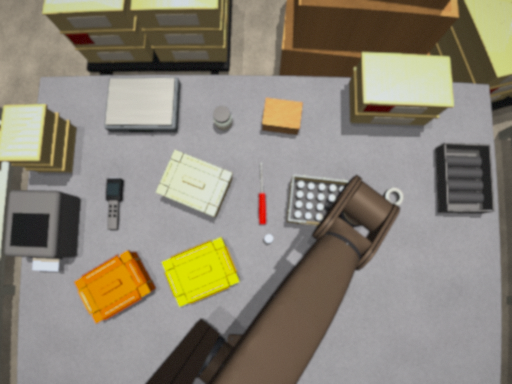

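The top view shows all four sections level with the corners and evenly shaded, but the gripper blocks the side view. I move on and look again.

drive_tool(
  plan=[
    [[0,0,0],[0.01,0,-0.04],0],
    [[0,0,0],[0.02,0,-0.08],0],
    [[0,0,0],[0.02,0,-0.12],0],
    [[0,0,0],[0.02,0,-0.16],0],
    [[0,0,0],[0.02,0,-0.2],0],
  ],
)

```text
t: 9.38
ee_pos: [0.4055, -0.407, 0.206]
orientation: [-1.57, 0.001, -0.357]
wrist_force: [0.2, 0.3, -0.0]
gripper_width: -0.0
```

drive_tool(
  plan=[
    [[0,0,0],[-0.03,0,-0.03],0],
    [[0,0,0],[-0.06,0,-0.06],0],
    [[0,0,0],[-0.06,0,-0.06],0],
  ],
)

```text
t: 9.63
ee_pos: [0.3241, -0.4436, 0.2056]
orientation: [-1.571, 0.003, -0.363]
wrist_force: [0.7, -0.2, 0.0]
gripper_width: 0.0
```

Run:
```python
from station import *
from h import *
rep(get_obs())
for n,r in(("side",(130,215,210,300)),):
    i=read_camera(n)["color"]; c=i[r[0]:r[1],r[2]:r[3]]; cv2.imwrite(f"pics/h_{n}.png",cv2.resize(c,None,fx=6,fy=6,interpolation=cv2.INTER_CUBIC)); cv2.imwrite("pics/hf_side.png",i)
a=cv2.imread("pics/top0.png");b=read_camera("top")["color"]
d=cv2.threshold(cv2.GaussianBlur(cv2.absdiff(a,b),(3,3),0).max(2),30,255,0)[1]; d[260:]=0
for k in cv2.findContours(d.astype(np.uint8),0,2)[0]: print(cv2.boundingRect(k),cv2.contourArea(k))
```

```text
box frame mm [   3.3 -689. ] z 205.6 F [ 0.7 -0.2  0. ] M [-0.01 -0.02  0.01] [-1.571  0.003 -0.363]
(415, 239, 75, 21) 733.0
(165, 189, 42, 24) 388.5
(162, 162, 16, 23) 140.5
```

View pics/h_side.png

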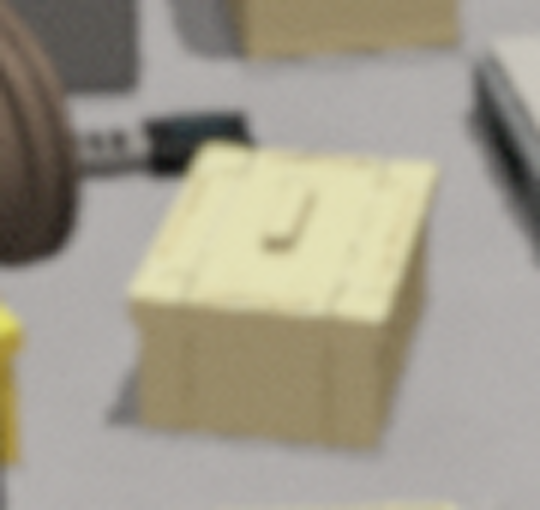

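View pics/hf_side.png

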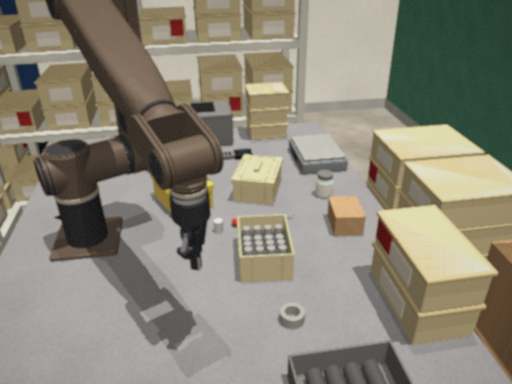

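The side view now shows a flat lid with straight edges on all four sides. Comparing the first and last top pictures, the only changes are the two flaps I pressed and the arm's shadow. Handing in.

```bash
python3 -c "
from station import *
print(close_job())"
```

```text
the job is handed in; nothing more can be done
None
```

The lid is shut: I pressed down the two raised sections, near then left, with closed fingertips, and handed the job in about 10 s into the 54 s limit. The far and right sections were already flush at the start, so I left them alone.

- **One failed press:** my first try on near slid inward along the slope toward the hinge. It held at about 23 N without clicking, still well under the limits. I lifted, moved about 6 mm further out, and near then went down to 87.7 mm with about 8 N. Left went down to 87.6 mm at about 9 N on the first try.
- **Last checks:** with the arm clear, both camera views show all four sections level with the corners.
- **Other items:** comparing the first and last top views, the only differences were the two pressed sections and the arm's shadow. Neither the box nor anything else within that comparison moved. It left out the bottom part of the picture, where the arm and parts of the orange and yellow boxes are.
- **Small disagreement:** the two cameras differed by about 3 mm on where the box stands, which did not affect the result.

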